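# Tighten the loose air-outlet nut and hang up the wrench

### The job

The captive brass hex nut on the packing bench's air outlet has been left loose: turn it clockwise with the fingers until it is hand-tight and its pointer reaches the thin mark on the outlet, then tighten it the rest of the way, fully home against the stop block, with the wrench and not with the fingers. Then hang the wrench by its eye on the empty middle peg of the sloped tool rack, jaws hanging down and flat on the board, and leave it there. Leave the other things on the bench where they are.

Things in the scene. Friction and masses are not known exactly. Their poses are not given: they have to be found in the camera images.
- outlet: air outlet, fixed to the bench: dark square foot 130 x 130 x 12 mm under an aluminium round block 116 mm across, top 45 mm high. Origin under its centre, on the bench; the nut turns about the vertical line through it. A brass inlet pipe sticks out level along +x to 110 mm from the centre, below 46 mm height
- thin_mark (a point): the hand-tight mark: a thin radial rib 4 mm wide, 11 mm long, on the rim of the outlet's round block (52 mm from the axis, top at 50 mm height, 0.6 rad counter-clockwise of the outlet's x axis seen from above)
- stop_block (a point): the stop block: 10 mm wide, 21 mm long, 10 mm high on the outlet's round block (top at 55 mm height, 0.24 rad clockwise of the outlet's x axis). With the nut home the pointer's side touches it and the pointer lies along the outlet's x axis
- nut: captive brass hex nut, 46 mm across flats; hex from 55 to 85 mm above the bench; origin on the axis at 55 mm height. Steel nipple 18 mm across on top, to 103 mm. Flange 60 mm across below (47 to 54 mm), with a pointer 8 mm wide along the nut's x axis out to 46 mm from the axis. Two parallel flats face the nut's +y and -y, the others at 60 deg steps. Tightens clockwise seen from above
- nut_run (a joint): how far the nut has been run down, rad, 0 to 1.5; grows clockwise; turns easily (about 0.2 N m). At its end, 1.5, the nut is hand-tight and the pointer is at the thin mark
- nut_seat (a joint): the final, stiff part of the turn (about 1.1 N m), rad, 0 at hand-tight to 0.6 = fully home, pointer against the stop block. The nut's yaw in the outlet's frame is 2.1 - nut_run - nut_seat
- wrench: flat steel open-ended wrench, 200 mm long, 10 mm thick, lying on the bench. Origin under the middle of the handle; x points to the jaws, z up out of its flat. Handle 22 mm wide, from x = -60 to +34 mm; head 73 mm wide, from x = 34 mm on; jaw gap 48.6 mm wide from its inner end at x = 50 mm to x = 94 mm, then flaring open to the tips at x = 106 mm (82 mm across)
- wrench_jaw (a point): on the wrench, centre of the jaw gap, at half thickness, x = +80 mm: the nut's axis passes here when the wrench is on
- wrench_eye (a point): on the wrench, centre of the round eye (22 mm hole in a ring 38 mm across) at x = -75 mm, at half thickness
- rack: tool rack, fixed to the bench: grey board 220 mm wide, 240 mm long, sloping up at 35 deg (0.61 rad) along the rack's x axis, away from the robot. Origin on the bench under the board's middle, whose surface is 95 mm high (edges 26 and 164 mm). Three steel pegs 78 mm apart in a row, 35 mm from the upper edge; a hex key and a scraper, 10 mm thick, hang on the outer two
- peg_foot (a point): foot of the empty middle peg (10 mm across, 30 mm long), on the board's surface: x up the slope, y across the board, z along the peg (square out of the board; peg tip at z = 30 mm)
- tape_roll: cardboard-coloured tape roll 100 mm across, 48 mm high, lying flat; leave it alone. Origin under its centre
- tape_gun: red hand tape dispenser about 150 mm long, 76 mm high; leave it alone
- carton_small: small closed carton 110 x 75 x 50 mm; leave it alone. Origin under its centre
- cutter: grey carton knife 145 mm long, 14 mm high; leave it alone
There are look-alikes about, which are no part of the job. There is more than one size of the wrench; the job needs the larger.

How it is judged:
On the way, in this order (a step that is already met when the one before it is completed fails the run):
1. the nut has been run down by the fingers until hand-tight (nut_run within 0.2 rad of its end), not yet tightened further (value of joint nut_run above 1.3 rad and value of joint nut_seat below 0.2 rad and contact force between the fingers and nut above 0.3 N), for 0.05 s.
2. the wrench, bearing on the nut, has brought it home (nut_seat within 0.1 rad of its end) (value of joint nut_seat above 0.5 rad and contact force between wrench and nut above 0.5 N), for 0.05 s.
At the end, for the whole second after the job is handed in: Nut home (nut_run above 1.38, nut_seat above 0.5 rad); the wrench hangs still by its eye on the middle peg (eye within 15 mm of the peg foot), flat on the board within 0.15 rad, jaws down (at least 110 mm down the slope from the peg); the other things in place within 40 mm (value of joint nut_run above 1.38 rad and value of joint nut_seat above 0.5 rad and distance between wrench_eye and peg_foot below 0.015 m and angle between the z axis of wrench and the z axis of peg_foot, either way round below 0.15 rad and x of wrench_jaw in the frame of peg_foot below -0.11 m and linear speed of wrench below 0.02 m/s); the robot touches nothing.
It fails at once if the fingers grip or push the nut once it is clearly past hand-tight (nut_seat above 0.2 rad): the rest is the wrench's work (value of joint nut_seat above 0.2 rad and contact force between the fingers and nut above 1 N).
It fails at once if a bystander has been moved by more than 40 mm (distance of any of tape_roll, tape_gun, carton_small, cutter from where it was at the start of the episode above 0.04 m).
It also fails if it takes over 69 s, if anything falls off the work surface, if the arm or the gripper's body presses on something with over 40 N, if the wrist force passes 120 N, or if a joint passes its speed limit or range.

### The arm

A 6-joint arm with a two-finger parallel gripper is mounted at the origin on the work surface. World frame = base frame: x ahead of the robot, y to its left, z up, the work surface at z = 0. Lengths are in m, angles in rad, forces in N, time in s.
With the tool pointing down it reaches from about 0.2 to 0.875 m from the base axis. Payload 3.4 kg.
Tool frame: the origin (TCP) lies where the fingers leave the gripper's body, on its centre line; the fingertips stand 97 mm ahead of it and the grasp point (between the pads) lies bot.grip_point_offset ahead of it (bot.grip_point_offset is the distance from the TCP to the grasp point, in m); z points along the fingers, y is the line along which they close (so a half turn about z gives the same grasp; the last joint's range is limited). The gripper opens to 94 mm and grips with 3 to 60 N. Pads are 16 mm wide; open, the fingers measure 119 mm over their backs; the gripper's body (75 mm by 177 mm) begins 78 mm behind the grasp point.
Start: joints at [1.159, 0.276, 1.505, -0, 1.361, -0.121], TCP at [0.165, 0.551, 0.303] pointing down, gripper open.
Joint ranges: [-2.89, 2.89], [-0.75, 2.08], [0.22, 2.7], [-1.18, 4.32], [0.11, 2.71], [-2.7, 2.7]. Speed limits (rad/s): [2.57, 2.57, 3.14, 3.14, 3.14, 3.14].

### API

Orientations are given as a rotation vector (axis times angle).
In Python, from plant import bot, capture, calibration, order, spotter gives the robot as it stands.
- The arm moves only by the tool step_arm, never from a script. Its argument "series" is a list of rows, each an object with "dr": the turn, a rotation vector about the world's x, y, z in units of 8 degrees (1.0 is 8 degrees), a list of three; "slide": the shift along the world's x, y, z in mm, a list of three; "jaw": the opening, from -1 (shut) to 1 (fully open). A call has exactly 5 rows; each row shifts and turns the commanded pose from where the row before left it; what a row does not reach is not made up. A row lasts 1/8 s, in which the tool goes at most 62.5 mm and 10.7 degrees, less where a joint would pass 70% of its speed; a pose out of reach is approached as far as the arm can. A call with a gripper value outside its range is refused whole. The fingers move at their own pace and stop on an object; the grip force is fixed at half the most. Time passes only in rows, so rows that do not move let the fingers close, or fill a call up. It gives the time, the measured TCP pose, the force, the opening and the grip force at its end, in the units of the state.
- bot.sense(): the state, without advancing time (a new reading comes with each control period).
- capture(name): name is "scene" or "top"; returns the picture (400x640x3 uint8, red, green, blue); there is no depth.
- calibration(name): a dict with "vertical_fov" (degrees; the focal length in pixels is half the picture's height over the tangent of half this angle, whatever the lens; pixels are square), "cx", "cy" (the principal point, pixels), "camera_from_world" (4x4, takes a point from world to camera coordinates). Camera axes: x right, y up, looking along -z (the intrinsics and any distortion apply to the point x, -y, -z); pixel columns grow to the right and rows downward; lengths in m; the calibration is good to about 2 mm. A picture is of the moment at which its call begins. calibration takes no time and is no camera call.
- order.finish_job(): hands the job in; it is judged then, once.
Trained networks look in the newest picture that a camera, given by its name, has taken for a name from the list of things; names that differ only in an ending like _2 or _b are one class to them, and where a whole thing is asked for, a point or a joint stands for the part that bears it (a point fixed in the world has none). Each returns a list of dicts, best first, with "conf" (0 to 1); they miss things now and then, are a little off and sometimes report something else, mostly with a low value. They report only what shows in the picture. A call takes as long as a camera call. They do not tell look-alikes from the thing itself.
- spotter.recognise(thing, camera): "at" ([x, y, z] in m, in world coordinates, good to about 4 mm: the middle of the surface that is visible of it).
- spotter.cut_out(thing, camera): "region" (400x640 bool, what is visible of it).
- spotter.landmark_of(thing, camera): "at" ([x, y, z] in m, in world coordinates, good to about 4 mm: a listed point, or the origin of a listed thing).
The state is a dict: "time": time; "joints": joint angles; "qvel": joint speeds; "joint_efforts": joint torques, N m; "eef_pos": TCP position; "eef_rot": TCP orientation; "force": force on the tool from outside, world axes, zero at the start; "torque": the same for the moment, N m; "finger_gap": finger opening in m; "finger_force": force on a finger pad.
Only numpy, scipy, OpenCV 4.12 (cv2) and the standard library are available. Lean on these libraries where they do the work, as an engineer would, in place of code of your own. Each camera call takes 0.05 s, during which the arm holds its last target. There are 200 camera calls.

## Working session

There is one attempt and no reset: what is moved stays moved. The work goes in short steps, Python scripts to look and compute and a tool call to move; the robot and the scene stay as the last step left them, time stands still between calls to the robot, and variables do not carry over. Pictures are saved under pics/ and viewed, at most 10 in all, crops included, and the job is handed in when it is done.

Besides the shell and the picture viewer there is one more tool, called after "Emit:" as name([rows], argument=value, ...), one row to a line, values as JSON. step_arm: Moves the arm, as the interface text tells. Its arguments: {"type":"object","properties":{"series":{"type":"array","items":{"type":"object","properties":{"dr":{"type":"array","items":{"type":"number"}},"slide":{"type":"array","items":{"type":"number"}},"jaw":{"type":"number"}}}}},"required":["series"]}

```bash
ls; mkdir -p pics; cat > h.py <<'E'
import numpy as np, cv2
from plant import bot, capture, calibration, order, spotter
from scipy.spatial.transform import Rotation as R
def cam(n):
    c=calibration(n); f=200/np.tan(np.radians(c["vertical_fov"])/2)
    return c,f,np.array(c["camera_from_world"])
def proj(n,p):
    c,f,T=cam(n); q=T[:3,:3]@np.asarray(p)+T[:3,3]
    return np.array([c["cx"]+f*q[0]/-q[2], c["cy"]-f*q[1]/-q[2]])
def ray(n,uv):
    c,f,T=cam(n); d=np.array([(uv[0]-c["cx"])/f,-(uv[1]-c["cy"])/f,-1.])
    Rm=T[:3,:3]; o=-Rm.T@T[:3,3]; d=Rm.T@d; return o,d/np.linalg.norm(d)
def atz(n,uv,z):
    o,d=ray(n,uv); return o+d*(z-o[2])/d[2]
def tri(a,b):
    # least squares point from [(cam,uv),...]
    A=np.zeros((3,3));B=np.zeros(3)
    for n,uv in (a,b):
        o,d=ray(n,uv);P=np.eye(3)-np.outer(d,d);A+=P;B+=P@o
    return np.linalg.solve(A,B)
E
python3 - <<'E'
from h import *
np.set_printoptions(precision=4,suppress=True)
print(bot.grip_point_offset, bot.sense())
for n in("scene","top"):
    im=capture(n); cv2.imwrite(f"pics/{n}0.png",im[...,::-1]); print(n,calibration(n))
    for t in["outlet","thin_mark","stop_block","nut","wrench","wrench_jaw","wrench_eye","rack","peg_foot","tape_roll","tape_gun","carton_small","cutter"]:
        for d in spotter.landmark_of(t,n)[:4]: print(t,round(d["conf"],2),np.array(d["at"]),proj(n,d["at"]).round(0))
E
```

```text
pics
0.0784 {'time': 0.0, 'joints': array([ 1.159 ,  0.2766,  1.5061,  0.    ,  1.3607, -0.121 ]), 'qvel': array([ 0.0031, -0.0005, -0.0001, -0.0016, -0.0024, -0.0007]), 'joint_efforts': array([ -0.0005, -40.4582, -23.7233,   0.07  ,   0.0344,  -0.0001]), 'eef_pos': array([0.1647, 0.5505, 0.3018]), 'eef_rot': array([-0.4551, -3.1079,  0.0027]), 'force': array([ 0.0124, -0.3589,  0.3707]), 'torque': array([ 0.0144, -0.0136, -0.0551]), 'finger_force': 0.0, 'finger_gap': 0.09390593420956292}
scene {'vertical_fov': 51.74278555221832, 'cx': 319.22290732984976, 'cy': 194.13902021485316, 'camera_from_world': array([[-0.7457,  0.6661, -0.0152,  0.398 ],
       [-0.3911, -0.4192,  0.8193,  0.0961],
       [ 0.5393,  0.617 ,  0.5731, -1.2699],
       [ 0.    ,  0.    ,  0.    ,  1.    ]])}
thin_mark 0.62 [ 0.5531 -0.2717  0.0004] [248. 196.]
stop_block 0.6 [0.5929 0.2852 0.0599] [400. 309.]
nut 0.89 [0.5452 0.2735 0.0587] [411. 292.]
nut 0.54 [ 0.3412 -0.1658  0.0014] [331. 183.]
wrench 0.97 [ 0.4978  0.0044 -0.0016] [331. 236.]
wrench 0.52 [ 0.3153 -0.3414 -0.0012] [299. 158.]
wrench_jaw 0.85
[... 1377 characters left out ...]
3053 -0.392   0.0053] [449. 257.]
wrench_eye 0.63 [0.4274 0.0198 0.0055] [309. 216.]
rack 0.83 [ 0.5464 -0.2714 -0.0017] [404. 177.]
peg_foot 0.58 [ 0.6193 -0.2728  0.1427] [414. 141.]
peg_foot 0.53 [0.5722 0.321  0.0489] [208. 168.]
peg_foot 0.16 [ 0.572  -0.0204  0.0062] [322. 169.]
peg_foot 0.15 [0.548  0.2725 0.0526] [224. 175.]
tape_roll 0.78 [0.2952 0.2436 0.0052] [235. 261.]
tape_roll 0.29 [0.6906 0.0554 0.0009] [298. 133.]
tape_gun 0.57 [ 0.7094 -0.0454 -0.006 ] [330. 128.]
carton_small 0.7 [ 0.6956  0.0532 -0.0006] [299. 132.]
carton_small 0.63 [0.4264 0.0165 0.0059] [310. 217.]
carton_small 0.37 [ 0.5713 -0.0204  0.0035] [322. 170.]
cutter 0.93 [ 0.3416 -0.1683  0.0006] [372. 245.]
```

```bash
python3 - <<'E'
from h import *
s=cv2.imread("pics/scene0.png");t=cv2.imread("pics/top0.png")
a=cv2.resize(t[100:300,170:480],None,fx=2.5,fy=2.5,interpolation=cv2.INTER_CUBIC); cv2.imwrite("pics/topc.png",a)
b=cv2.resize(s[230:370,330:490],None,fx=4,fy=4,interpolation=cv2.INTER_CUBIC); cv2.imwrite("pics/outc.png",b)
E
```

```text
(no output)
```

View pics/scene0.png

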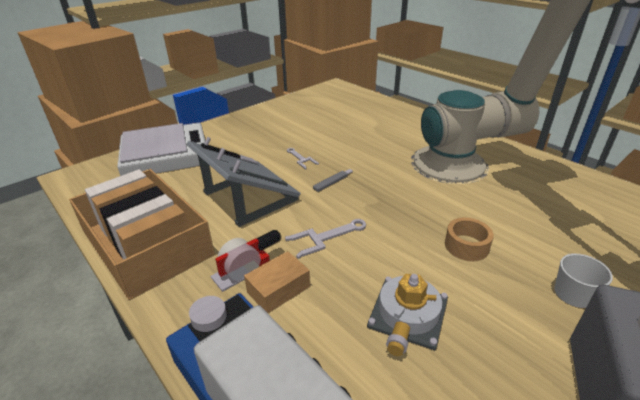

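View pics/topc.png

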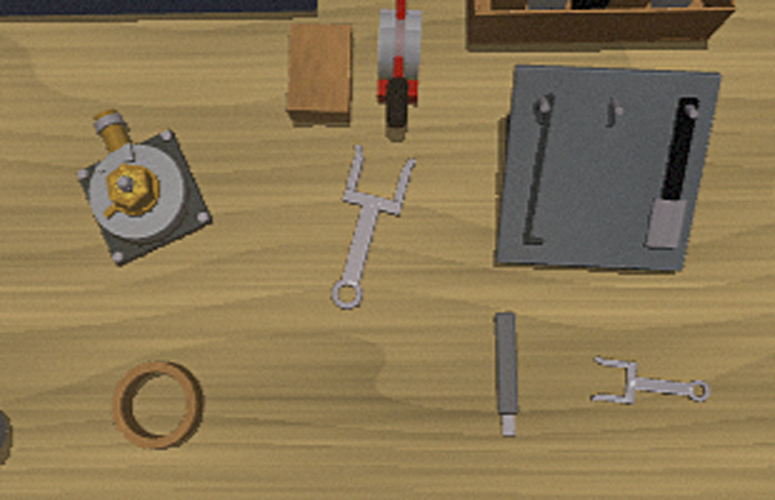

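View pics/outc.png

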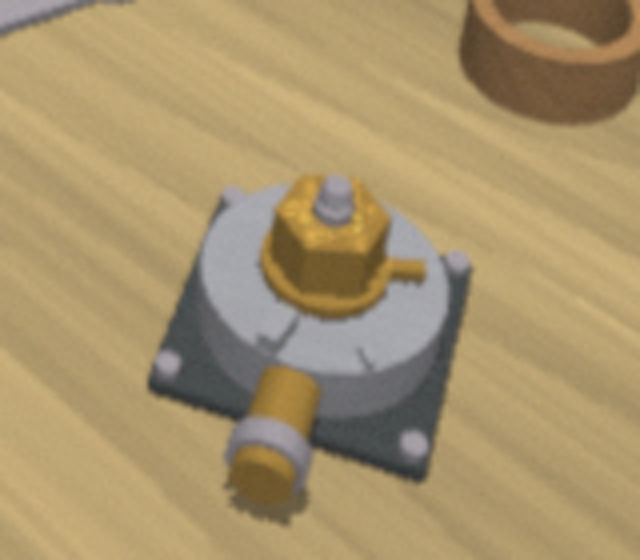

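The larger wrench is the job's: scene (331,236), top (315,194). It is clearly bigger than the look-alike at scene (300,158), top (431,255), and its detected eye-to-jaw length of about 155 mm matches the text; the look-alike's is about 100 mm. The second crop shows both. The outlet is at scene (410,305), with the nut's pointer on the far right, about 2.1 rad from the pipe. The empty peg is at top (414,141). Next I fit models to the masks to get accurate poses.

```bash
cat > fit.py <<'E'
from h import *
from scipy.optimize import minimize
S=4
def prism(poly,z0,z1): return [[x,y,z] for z in(z0,z1) for x,y in poly]
def disk(cx,cy,r,n=32): a=np.arange(n)*2*np.pi/n; return np.c_[cx+r*np.cos(a),cy+r*np.sin(a)]
def box(x0,x1,y0,y1): return [(x0,y0),(x1,y0),(x1,y1),(x0,y1)]
hexp=np.c_[.02656*np.cos(np.arange(6)*np.pi/3),.02656*np.sin(np.arange(6)*np.pi/3)]
# flats at +-y -> vertices at 0,60..
NUT=([prism(hexp,.055,.085),prism(disk(0,0,.009),.085,.103),prism(disk(0,0,.03),.047,.054),prism(box(0,.046,-.004,.004),.047,.054)],[])
WR=([prism(box(-.06,.036,-.011,.011),0,.01),prism(box(.034,.05,-.0365,.0365),0,.01),prism([(.05,.0243),(.05,.0365),(.106,.0415),(.106,.0405),(.094,.0243)],0,.01),prism([(.05,-.0243),(.05,-.0365),(.106,-.0415),(.106,-.0405),(.094,-.0243)],0,.01),prism(disk(-.075,0,.019),0,.01)],[prism(disk(-.075,0,.011),.005,.005)])
c,s=np.cos(np.radians(35)),np.sin(np.radians(35))
def slab(x0,x1,y0,y1,z0,z1): return [[x*c-z*s,y,.095+x*s+z*c] for x in(x0,x1) for y in(y0,y1) for z in(z0,z1)]
RACK=([slab(-.12,.12,-.11,.11,-.008,0)],[])
OUT=([prism(box(-.065,.065,-.065,.065),0,.012),prism(disk(0,0,.058),.012,.045)],[])
def render(n,model,p):
    M=np.zeros((400*S,640*S),np.uint8); a=p[2]; Rz=np.array([[np.cos(a),-np.sin(a),0],[np.sin(a),np.cos(a),0],[0,0,1]])
    cc,f,T=cam(n)
    for col,parts in((1,model[0]),(0,model[1])):
        for q in parts:
            w=np.asarray(q)@Rz.T+[p[0],p[1],p[3] if len(p)>3 else 0]; k=w@T[:3,:3].T+T[:3,3]
            uv=np.c_[cc["cx"]+f*k[:,0]/-k[:,2],cc["cy"]-f*k[:,1]/-k[:,2]]
            h=cv2.convexHull(((uv+.5)*S).astype(np.float32))
            cv2.fillConvexPoly(M,np.round(h*16).astype(np.int32),col,shift=4)
    return cv2.resize(M.astype(np.float32),(640,400),interpolation=cv2.INTER_AREA)
def fit(model,p0,masks):
    B={n:cv2.GaussianBlur(m.astype(np.float32),(0,0),1) for n,m in masks.items()}
    L=lambda p:sum(((cv2.GaussianBlur(render(n,model,p),(0,0),1)-b)**2).sum() for n,b in B.items())
    sim=np.array([p0]+[np.array(p0)+d for d in np.diag([.01,.01,.25]+[.008]*(len(p0)-3))])
    r=minimize(L,p0,method="Nelder-Mead",options=dict(initial_simplex=sim,xatol=2e-4,fatol=.05,maxiter=160)); return r.x,r.fun
def mask(thing,n,near):
    best=None
    for d in spotter.cut_out(thing,n):
        ys,xs=np.nonzero(d["region"]); e=np.hypot(xs.mean()-near[0],ys.mean()-near[1])
        if best is None or e<best[0]: best=(e,d["region"],d["conf"])
    print(thing,n,None if best is None else (round(best[0],1),best[1].sum(),best[2])); return best[1]
E
cat > f1.py <<'E'
from fit import *
np.set_printoptions(precision=4,suppress=True)
for t,m,p0 in(("nut",NUT,[.545,.274,2.5]),("wrench",WR,[.497,.003,-.26]),("rack",RACK,[.548,-.272,0.])):
    ms={}
    for n in("scene","top"):
        capture(n)
        try: ms[n]=mask(t,n,proj(n,p0[:2]+[.06 if t=="nut" else .09 if t=="rack" else .005]))
        except Exception as e: print("none",t,n)
    for k in ms: print(t,k,*fit(m,p0,{k:ms[k]}))
    print(t,"both",*fit(m,p0,ms)); 
    if t!="rack": print(" free z",*fit(m,p0+[0.],ms))
E
python3 f1.py; python3 - <<'E'
from h import *
np.set_printoptions(precision=4,suppress=True)
for n in("scene","top"):
  for i in range(3):
    capture(n)
    for t in("outlet","stop_block","thin_mark","peg_foot","wrench_eye","wrench_jaw","nut"):
        for d in spotter.landmark_of(t,n)[:1]: print(n,t,round(d["conf"],2),np.array(d["at"]))
E
```

```text
nut scene (np.float64(1.2), np.int64(1003), 0.84)
nut top (np.float64(0.6), np.int64(356), 0.76)
nut scene [0.5466 0.2745 2.3003] 5.204946517944336
nut top [0.5458 0.2753 2.3218] 7.377208709716797
nut both [0.5462 0.2744 2.2929] 13.773911476135254
 free z [ 0.5462  0.2743  2.3089 -0.0003] 13.464836120605469
wrench scene (np.float64(5.9), np.int64(923), 0.84)
wrench top (np.float64(3.9), np.int64(657), 0.72)
wrench scene [ 0.4978  0.0024 -0.2714] 58.2072639465332
wrench top [ 0.498   0.0037 -0.2727] 18.288848876953125
wrench both [ 0.4975  0.0033 -0.2727] 79.57783508300781
 free z [ 0.498   0.0037 -0.2748  0.0008] 78.10369873046875
rack scene (np.float64(13.0), np.int64(3480), 0.67)
rack top (np.float64(4.4), np.int64(6250), 0.96)
rack scene [ 0.5556 -0.2673 -0.0996] 1179.1458740234375
rack top [ 0.551  -0.2687 -0.0541] 30.3867130279541
rack both [ 0.5529 -0.2678 -0.0766] 1288.6094970703125
scene outlet 0.57 [ 0.5467  0.2741 -0.0011]
scene stop_block 0.65 [0.5949 0.2859 0.0567]
scene thin_mark 0.74 [0.573  0.3168 0.0438]
scene peg_foot 0.59 [ 0.6178 -0.2729  0.143 ]
scene wrench_eye 0
[... 819 characters left out ...]
n_mark 0.62 [0.571  0.3224 0.0474]
top wrench_eye 0.9 [0.4251 0.0232 0.0045]
top wrench_jaw 0.93 [ 0.5764 -0.0159  0.0048]
top nut 0.94 [0.5484 0.2746 0.0522]
top outlet 0.97 [0.542  0.2724 0.0037]
top thin_mark 0.73 [0.5699 0.3237 0.0499]
top peg_foot 0.69 [ 0.6143 -0.274   0.1436]
top wrench_eye 0.83 [0.4272 0.0214 0.0066]
top wrench_jaw 0.67 [ 0.3209 -0.2892  0.0072]
top nut 0.64 [0.5464 0.2719 0.0526]
top outlet 0.89 [0.5427 0.2728 0.0038]
top stop_block 0.61 [0.5916 0.2831 0.0582]
top thin_mark 0.9 [0.5696 0.3199 0.0479]
top peg_foot 0.67 [ 0.6195 -0.2721  0.1425]
top wrench_eye 0.71 [0.43   0.0215 0.0064]
top wrench_jaw 0.86 [ 0.3186 -0.2907  0.0056]
top nut 0.69 [0.5476 0.2769 0.0522]
```

Emit:
step_arm([
  {"slide": [38,-28,-8],"dr": [0,0,-0.39],"jaw": 1},
  {"slide": [38,-28,-8],"dr": [0,0,-0.39],"jaw": 1},
  {"slide": [38,-28,-8],"dr": [0,0,-0.39],"jaw": 1},
  {"slide": [38,-28,-8],"dr": [0,0,-0.39],"jaw": 1},
  {"slide": [38,-28,-8],"dr": [0,0,-0.39],"jaw": 1},
])

```text
time: 5.03
eef_pos: [0.356, 0.41, 0.2626]
eef_rot: [0.875, 3.017, 0.001]
force: [0.7, 0.0, 0.3]
finger_gap: 0.0939
finger_force: 0.0
```

Emit:
step_arm([
  {"slide": [38,-28,-8],"dr": [0,0,-0.39],"jaw": 1},
  {"slide": [38,-28,-8],"dr": [0,0,-0.39],"jaw": 1},
  {"slide": [38,-28,-8],"dr": [0,0,-0.39],"jaw": 1},
  {"slide": [38,-28,-8],"dr": [0,0,-0.39],"jaw": 1},
  {"slide": [38,-26,-8],"dr": [0,0,-0.36],"jaw": 1},
])

```text
time: 5.65
eef_pos: [0.5461, 0.2718, 0.2225]
eef_rot: [1.271, 2.873, 0.001]
force: [0.5, 0.4, -0.0]
finger_gap: 0.0941
finger_force: 0.0
```

```bash
cat > st.py <<'E'
from h import *
np.set_printoptions(precision=4,suppress=True)
s=bot.sense(); M=R.from_rotvec(s["eef_rot"]).as_matrix()
print("t",round(s["time"],3),"pos",s["eef_pos"],"y-yaw",round(np.arctan2(M[1,1],M[0,1]),4),"z",M[:,2],"\nF",s["force"],"T",s["torque"],"gap",round(s["finger_gap"],4),s["finger_force"],"j",s["joints"])
E
python3 st.py
```

```text
t 5.65 pos [0.5461 0.2718 0.2225] y-yaw 0.7377 z [ 0.0003  0.0002 -1.    ] 
F [ 0.5421  0.3562 -0.0388] T [-0.0423 -0.0071  0.0404] gap 0.0941 0.0 j [ 0.3477  0.3802  1.5533  0.0002  1.2077 -0.39  ]
```

Emit:
step_arm([
  {"slide": [0,2,-30],"dr": [0,0,0],"jaw": 1},
  {"slide": [0,0,-27],"dr": [0,0,0],"jaw": 1},
  {"slide": [0,0,-10],"dr": [0,0,0],"jaw": 1},
  {"slide": [0,0,0],"dr": [0,0,0],"jaw": 0},
  {"slide": [0,0,0],"dr": [0,0,0],"jaw": -0.2},
])

```text
time: 6.28
eef_pos: [0.5455, 0.2753, 0.1569]
eef_rot: [1.267, 2.873, 0.003]
force: [-1.0, -0.6, 0.1]
finger_gap: 0.0774
finger_force: 0.0
```

Emit:
step_arm([
  {"slide": [0,0,0],"dr": [0,0,0],"jaw": -0.4},
  {"slide": [0,0,0],"dr": [0,0,0],"jaw": -0.6},
  {"slide": [0,0,0],"dr": [0,0,0],"jaw": -0.6},
  {"slide": [0,0,0],"dr": [0,0,0],"jaw": -0.6},
  {"slide": [0,0,0],"dr": [0,0,0],"jaw": -0.6},
])

```text
time: 6.9
eef_pos: [0.5451, 0.2751, 0.156]
eef_rot: [1.268, 2.874, 0.001]
force: [-0.3, 0.3, 2.0]
finger_gap: 0.0455
finger_force: 29.9
```

```bash
python3 st.py
```

```text
t 6.9 pos [0.5451 0.2751 0.156 ] y-yaw 0.7394 z [ 0.0009  0.0007 -1.    ] 
F [-0.3116  0.2963  1.9942] T [ 0.0642  0.0133 -0.1494] gap 0.0455 29.94423508644104 j [ 0.3533  0.4392  1.6394  0.0004  1.0619 -0.3863]
```

Emit:
step_arm([
  {"slide": [0,0,0],"dr": [0,0,-0.8],"jaw": -0.6},
  {"slide": [0,0,0],"dr": [0,0,-0.8],"jaw": -0.6},
  {"slide": [0,0,0],"dr": [0,0,-0.8],"jaw": -0.6},
  {"slide": [0,0,0],"dr": [0,0,-0.8],"jaw": -0.6},
  {"slide": [0,0,0],"dr": [0,0,-0.8],"jaw": -0.6},
])

```text
time: 7.52
eef_pos: [0.5458, 0.2754, 0.1561]
eef_rot: [2.014, 2.41, 0.004]
force: [2.3, 2.4, 1.4]
finger_gap: 0.0455
finger_force: 29.9
```

Emit:
step_arm([
  {"slide": [0,0,0],"dr": [0,0,-0.8],"jaw": -0.6},
  {"slide": [0,0,0],"dr": [0,0,-0.8],"jaw": -0.6},
  {"slide": [0,0,0],"dr": [0,0,-0.8],"jaw": -0.6},
  {"slide": [0,0,0],"dr": [0,0,-0.8],"jaw": -0.6},
  {"slide": [0,0,0],"dr": [0,0,-0.8],"jaw": -0.6},
])

```text
time: 8.15
eef_pos: [0.5465, 0.2754, 0.1561]
eef_rot: [2.6, 1.761, 0.006]
force: [2.9, 2.0, 0.7]
finger_gap: 0.046
finger_force: 29.9
```

```bash
python3 st.py
```

```text
t 8.15 pos [0.5465 0.2754 0.1561] y-yaw -0.38 z [ 0.0042  0.001  -1.    ] 
F [2.871  1.9562 0.704 ] T [ 0.1802 -0.4341  0.1947] gap 0.046 29.869318306446075 j [ 0.3533  0.4397  1.6383 -0.0006  1.0593  0.7336]
```

Emit:
step_arm([
  {"slide": [0,0,0],"dr": [0,0,-0.3],"jaw": -0.6},
  {"slide": [0,0,0],"dr": [0,0,-0.2],"jaw": -0.6},
  {"slide": [0,0,0],"dr": [0,0,0],"jaw": -0.6},
  {"slide": [0,0,0],"dr": [0,0,0],"jaw": -0.6},
  {"slide": [0,0,0],"dr": [0,0,0],"jaw": -0.6},
])

```text
time: 8.78
eef_pos: [0.5466, 0.2753, 0.1561]
eef_rot: [2.658, 1.673, 0.007]
force: [4.0, 1.9, -0.5]
finger_gap: 0.0458
finger_force: 29.9
```

```bash
python3 st.py
```

```text
t 8.775 pos [0.5466 0.2753 0.1561] y-yaw -0.4472 z [ 0.0042  0.0012 -1.    ] 
F [ 4.0467  1.8899 -0.468 ] T [ 0.2474 -0.9241  0.0242] gap 0.0458 29.917011559009552 j [ 0.353   0.4397  1.6384 -0.0003  1.0592  0.8004]
```

Emit:
step_arm([
  {"slide": [0,0,0],"dr": [0,0,-0.3],"jaw": -0.6},
  {"slide": [0,0,0],"dr": [0,0,0],"jaw": -0.6},
  {"slide": [0,0,0],"dr": [0,0,0],"jaw": -0.6},
  {"slide": [0,0,0],"dr": [0,0,0],"jaw": -0.6},
  {"slide": [0,0,0],"dr": [0,0,0],"jaw": -0.6},
])

```text
time: 9.4
eef_pos: [0.5466, 0.2752, 0.1561]
eef_rot: [2.693, 1.616, 0.007]
force: [4.7, 0.6, -0.9]
finger_gap: 0.0455
finger_force: 29.9
```

```bash
python3 st.py
```

```text
t 9.4 pos [0.5466 0.2752 0.1561] y-yaw -0.4894 z [ 0.0042  0.0013 -1.    ] 
F [ 4.7222  0.624  -0.8699] T [ 0.1799 -0.8325 -0.1114] gap 0.0455 29.93869811296463 j [ 0.353   0.4397  1.6383 -0.0003  1.0592  0.8425]
```

Emit:
step_arm([
  {"slide": [0,0,0],"dr": [0,0,0],"jaw": 0.6},
  {"slide": [0,0,0],"dr": [0,0,0],"jaw": 1},
  {"slide": [0,0,2],"dr": [0,0,0],"jaw": 1},
  {"slide": [0,0,20],"dr": [0,0,0],"jaw": 1},
  {"slide": [0,0,42],"dr": [0,0,0],"jaw": 1},
])

```text
time: 10.02
eef_pos: [0.5433, 0.2743, 0.2184]
eef_rot: [-2.692, -1.617, 0.009]
force: [1.2, 0.8, -0.3]
finger_gap: 0.0918
finger_force: 0.0
```

Emit:
step_arm([
  {"slide": [-3.6,-22.8,0],"dr": [0,0,1.07],"jaw": 1},
  {"slide": [-3.6,-22.8,0],"dr": [0,0,1.07],"jaw": 1},
  {"slide": [-3.6,-22.8,0],"dr": [0,0,1.07],"jaw": 1},
  {"slide": [-3.6,-22.8,0],"dr": [0,0,1.07],"jaw": 1},
  {"slide": [-3.6,-22.8,0],"dr": [0,0,1.07],"jaw": 1},
])

```text
time: 10.65
eef_pos: [0.5262, 0.1601, 0.2197]
eef_rot: [-1.911, -2.493, 0.001]
force: [-0.5, 0.2, -0.3]
finger_gap: 0.0942
finger_force: 0.0
```

Emit:
step_arm([
  {"slide": [-3.6,-22.8,0],"dr": [0,0,1.07],"jaw": 1},
  {"slide": [-3.6,-22.8,0],"dr": [0,0,1.07],"jaw": 1},
  {"slide": [-3.6,-22.8,0],"dr": [0,0,1.07],"jaw": 1},
  {"slide": [-3.6,-22.8,0],"dr": [0,0,1.07],"jaw": 1},
  {"slide": [-3.6,-22.8,0],"dr": [0,0,1.07],"jaw": 1},
])

```text
time: 11.28
eef_pos: [0.5082, 0.0462, 0.2197]
eef_rot: [-0.869, -3.018, 0.0]
force: [0.4, 0.4, -0.3]
finger_gap: 0.0941
finger_force: 0.0
```

Emit:
step_arm([
  {"slide": [-3.6,-22.8,-20],"dr": [0,0,1.07],"jaw": 0},
  {"slide": [-3.6,-22.8,-20],"dr": [0,0,1.07],"jaw": 0},
  {"slide": [0,0,-20],"dr": [0,0,0],"jaw": 0},
  {"slide": [0,0,0],"dr": [0,0,0],"jaw": 0},
  {"slide": [0,0,0],"dr": [0,0,0],"jaw": 0},
])

```text
time: 11.9
eef_pos: [0.502, 0.0014, 0.1603]
eef_rot: [0.418, 3.113, 0.0]
force: [0.4, -0.9, -0.2]
finger_gap: 0.0484
finger_force: 0.0
```

```bash
python3 st.py; cat > f2.py <<'E'
from fit import *
np.set_printoptions(precision=4,suppress=True)
ms={}
for n in("scene","top"):
    im=capture(n); cv2.imwrite(f"pics/{n}1.png",im[...,::-1]); ms[n]=mask("nut",n,proj(n,[.546,.274,.06]))
for k in ms: print(k,*fit(NUT,[.546,.274,1.08],{k:ms[k]}))
print(*fit(NUT,[.546,.274,1.08],ms))
E
python3 f2.py
```

```text
t 11.9 pos [0.502  0.0014 0.1603] y-yaw 1.304 z [ 0.0007  0.0001 -1.    ] 
F [ 0.3625 -0.8617 -0.1637] T [0.0233 0.0004 0.0533] gap 0.0484 0.0 j [-0.1359  0.2935  1.8726  0.0002  0.9749 -1.44  ]
nut scene (np.float64(1.2), np.int64(1011), 0.93)
nut top (np.float64(0.2), np.int64(342), 0.65)
scene [0.5461 0.2746 1.055 ] 5.201725006103516
top [0.5471 0.2751 1.0012] 3.960284471511841
[0.5463 0.2748 1.0584] 10.589349746704102
```

Emit:
step_arm([
  {"slide": [0.8,0.8,-30],"dr": [0,0,-0.04],"jaw": 0},
  {"slide": [0,0,-22],"dr": [0,0,0],"jaw": 0},
  {"slide": [0,0,-9],"dr": [0,0,0],"jaw": 0},
  {"slide": [0,0,0],"dr": [0,0,0],"jaw": 0},
  {"slide": [0,0,0],"dr": [0,0,0],"jaw": -0.3},
])

```text
time: 12.72
eef_pos: [0.503, 0.002, 0.0995]
eef_rot: [0.427, 3.111, 0.0]
force: [0.5, 0.4, 0.2]
finger_gap: 0.0404
finger_force: 0.0
```

Emit:
step_arm([
  {"slide": [0,0,0],"dr": [0,0,0],"jaw": -1},
  {"slide": [0,0,0],"dr": [0,0,0],"jaw": -1},
  {"slide": [0,0,0],"dr": [0,0,0],"jaw": -1},
  {"slide": [0,0,0],"dr": [0,0,0],"jaw": -1},
  {"slide": [0,0,0],"dr": [0,0,0],"jaw": -1},
])

```text
time: 13.35
eef_pos: [0.5027, 0.0018, 0.0992]
eef_rot: [0.427, 3.112, -0.001]
force: [-0.5, -1.6, 6.3]
finger_gap: 0.0214
finger_force: 30.0
```

```bash
python3 st.py
```

```text
t 13.35 pos [0.5027 0.0018 0.0992] y-yaw 1.2984 z [ 0.0007 -0.0004 -1.    ] 
F [-0.4585 -1.6457  6.3289] T [-0.2808  0.2355 -0.0137] gap 0.0214 30.001417100429535 j [-0.1346  0.3739  1.9447 -0.0004  0.8222 -1.4327]
```

Emit:
step_arm([
  {"slide": [0,0,5],"dr": [0,0,0],"jaw": -1},
  {"slide": [0,0,25],"dr": [0,0,0],"jaw": -1},
  {"slide": [0,0,40],"dr": [0,0,0],"jaw": -1},
  {"slide": [0,0,20],"dr": [0,0,0],"jaw": -1},
  {"slide": [0,0,0],"dr": [0,0,0],"jaw": -1},
])

```text
time: 13.98
eef_pos: [0.5031, 0.0022, 0.1897]
eef_rot: [0.427, 3.11, 0.001]
force: [-0.5, 0.5, -3.3]
finger_gap: 0.0217
finger_force: 30.0
```

```bash
python3 st.py; python3 - <<'E'
from fit import *
np.set_printoptions(precision=4,suppress=True)
ms={};p=[.498,.0035,-.273,.085]
for n in("scene","top"):
    im=capture(n); cv2.imwrite(f"pics/{n}2.png",im[...,::-1])
    for t in("wrench_eye","wrench_jaw"):
        for d in spotter.landmark_of(t,n)[:2]: print(t,n,round(d["conf"],2),np.array(d["at"]))
s=cv2.imread("pics/scene2.png");t=cv2.imread("pics/top2.png")
f=lambda i:cv2.resize(i,(400,300),interpolation=cv2.INTER_CUBIC)
cv2.imwrite("pics/c2.png",np.hstack([f(s[160:280,270:430]),f(t[120:240,240:400])]))
E
```

```text
t 13.975 pos [0.5031 0.0022 0.1897] y-yaw 1.2981 z [ 0.0029  0.0001 -1.    ] 
F [-0.5244  0.5156 -3.3178] T [-0.0592  0.0076  0.0325] gap 0.0217 29.999049603939056 j [-0.1343  0.261   1.8318  0.0006  1.046  -1.4327]
wrench_eye scene 0.91 [0.4274 0.0237 0.0985]
wrench_eye scene 0.63 [0.5446 0.2752 0.0588]
wrench_jaw scene 0.84 [ 0.5765 -0.019   0.0927]
wrench_jaw scene 0.54 [ 0.3233 -0.291   0.0066]
wrench_eye top 0.67 [ 0.3049 -0.3901  0.0016]
wrench_eye top 0.2 [0.5459 0.2751 0.0505]
wrench_jaw top 0.69 [ 0.3393 -0.1661 -0.    ]
wrench_jaw top 0.52 [ 0.3203 -0.2886  0.0063]
```

View pics/c2.png

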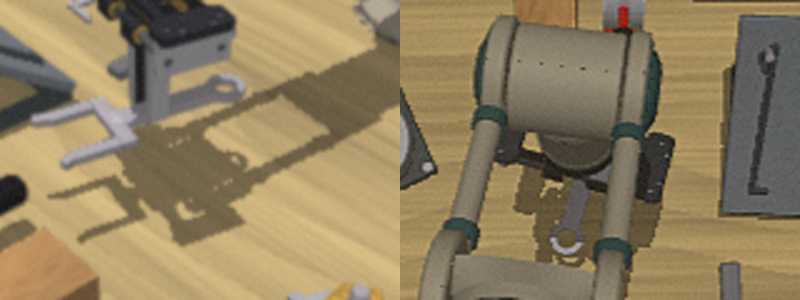

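The crop shows the wrench held level by its handle, eye free. Now I bring it to the nut.

Emit:
step_arm([
  {"slide": [-10.3,27.2,0],"dr": [0,0,0.2],"jaw": -1},
  {"slide": [-10.3,27.2,0],"dr": [0,0,0.2],"jaw": -1},
  {"slide": [-10.3,27.2,0],"dr": [0,0,0.2],"jaw": -1},
  {"slide": [-10.3,27.2,0],"dr": [0,0,0.2],"jaw": -1},
  {"slide": [-10.3,27.2,0],"dr": [0,0,0.2],"jaw": -1},
])

```text
time: 14.9
eef_pos: [0.4503, 0.1389, 0.188]
eef_rot: [-0.208, -3.133, 0.0]
force: [0.5, 1.4, -3.1]
finger_gap: 0.0216
finger_force: 30.0
```

Emit:
step_arm([
  {"slide": [-10.3,27.2,0],"dr": [0,0,0.2],"jaw": -1},
  {"slide": [-10.3,27.2,0],"dr": [0,0,0.2],"jaw": -1},
  {"slide": [-10.3,27.2,0],"dr": [0,0,0.2],"jaw": -1},
  {"slide": [-10.3,27.2,0],"dr": [0,0,0.22],"jaw": -1},
  {"slide": [-10.3,27.2,0],"dr": [0,0,0.22],"jaw": -1},
])

```text
time: 15.52
eef_pos: [0.3988, 0.2748, 0.188]
eef_rot: [0.021, -3.14, 0.001]
force: [-0.5, 0.2, -1.8]
finger_gap: 0.0217
finger_force: 30.0
```

Emit:
step_arm([
  {"slide": [0,0,-12],"dr": [0,0,0],"jaw": -1},
  {"slide": [0,0,-13.7],"dr": [0,0,0],"jaw": -1},
  {"slide": [0,0,0],"dr": [0,0,0],"jaw": -1},
  {"slide": [0,0,0],"dr": [0,0,0],"jaw": -1},
  {"slide": [0,0,0],"dr": [0,0,0],"jaw": -1},
])

```text
time: 16.15
eef_pos: [0.3999, 0.2738, 0.1633]
eef_rot: [-0.018, 3.141, 0.001]
force: [-1.1, -0.2, -2.4]
finger_gap: 0.022
finger_force: 30.0
```

```bash
python3 st.py; python3 - <<'E'
from h import *
s=capture("scene");cv2.imwrite("pics/c3.png",cv2.resize(s[220:360,350:510],None,fx=4,fy=4,interpolation=cv2.INTER_CUBIC)[...,::-1])
np.set_printoptions(precision=4,suppress=True)
for i in range(3):
    capture("scene")
    for t in("wrench_eye","wrench_jaw"):
        for d in spotter.landmark_of(t,"scene")[:2]: print(t,round(d["conf"],2),np.array(d["at"]))
E
```

```text
t 16.15 pos [0.3999 0.2738 0.1633] y-yaw 1.5821 z [ 0.0007  0.0004 -1.    ] 
F [-1.083  -0.2012 -2.3553] T [ 0.0028  0.0262 -0.0466] gap 0.022 29.99921590089798 j [ 0.4566  0.267   1.9043  0.0001  0.9695 -1.1256]
wrench_eye 0.67 [0.3241 0.2672 0.0708]
wrench_eye 0.65 [ 0.3408 -0.1648  0.0013]
wrench_jaw 0.61 [0.4718 0.2745 0.0655]
wrench_jaw 0.46 [ 0.3232 -0.2912  0.0049]
wrench_eye 0.74 [ 0.3057 -0.3936  0.0017]
wrench_eye 0.68 [0.3223 0.2711 0.072 ]
wrench_jaw 0.68 [0.4737 0.273  0.0643]
wrench_jaw 0.62 [ 0.3218 -0.2912  0.004 ]
wrench_eye 0.89 [0.3197 0.2688 0.0723]
wrench_eye 0.66 [ 0.3097 -0.3915  0.    ]
wrench_jaw 0.72 [0.4756 0.2735 0.0672]
wrench_jaw 0.43 [ 0.3224 -0.2908  0.0063]
```

View pics/c3.png

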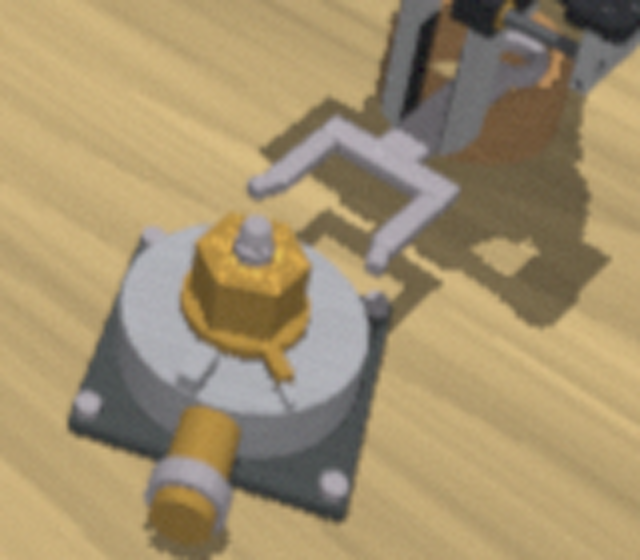

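Emit:
step_arm([
  {"slide": [14,0.3,2],"dr": [0,0,0],"jaw": -1},
  {"slide": [14,0,0],"dr": [0,0,0],"jaw": -1},
  {"slide": [8,0,0],"dr": [0,0,0],"jaw": -1},
  {"slide": [6,0,0],"dr": [0,0,0],"jaw": -1},
  {"slide": [4,0,0],"dr": [0,0,0],"jaw": -1},
])

```text
time: 17.27
eef_pos: [0.4456, 0.2742, 0.1647]
eef_rot: [0.018, -3.14, 0.0]
force: [-0.2, 0.0, -2.6]
finger_gap: 0.0216
finger_force: 30.0
```

Emit:
step_arm([
  {"slide": [4,0,0],"dr": [0,0,0],"jaw": -1},
  {"slide": [4,0,0],"dr": [0,0,0],"jaw": -1},
  {"slide": [4,0,0],"dr": [0,0,0],"jaw": -1},
  {"slide": [4,0,0],"dr": [0,0,0],"jaw": -1},
  {"slide": [0,0,0],"dr": [0,0,0],"jaw": -1},
])

```text
time: 17.9
eef_pos: [0.4621, 0.2743, 0.1651]
eef_rot: [-0.019, 3.141, 0.0]
force: [1.0, -1.5, -3.0]
finger_gap: 0.0213
finger_force: 30.0
```

```bash
python3 st.py
```

```text
t 17.9 pos [0.4621 0.2743 0.1651] y-yaw 1.583 z [ 0.0009  0.     -1.    ] 
F [ 0.964  -1.4705 -3.0016] T [-0.1218 -0.1256 -0.0588] gap 0.0213 30.00185877084732 j [ 0.4065  0.3345  1.7919 -0.0004  1.0144 -1.1763]
```

Sliding on without resistance; the last 9 mm.

Emit:
step_arm([
  {"slide": [3,0,0],"dr": [0,0,0],"jaw": -1},
  {"slide": [3,0,0],"dr": [0,0,0],"jaw": -1},
  {"slide": [3,0,0],"dr": [0,0,0],"jaw": -1},
  {"slide": [0,0,0],"dr": [0,0,0],"jaw": -1},
  {"slide": [0,0,0],"dr": [0,0,0],"jaw": -1},
])

```text
time: 18.52
eef_pos: [0.4707, 0.2744, 0.165]
eef_rot: [-0.019, 3.141, 0.0]
force: [0.4, -0.6, -2.1]
finger_gap: 0.0215
finger_force: 30.0
```

```bash
python3 st.py;python3 - <<'E'
from h import *
s=capture("scene");cv2.imwrite("pics/c4.png",cv2.resize(s[220:360,350:510],None,fx=4,fy=4,interpolation=cv2.INTER_CUBIC)[...,::-1])
# arc rows for turn about axis
ax=np.array([.546,.2742]);p=np.array([-.075,-.0008]);a=0
for k in range(1,13):
    b=-.06*k; f=lambda t:np.array([np.cos(t)*p[0]-np.sin(t)*p[1],np.sin(t)*p[0]+np.cos(t)*p[1]])
    print(k,((f(b)-f(b+.06))*1000).round(2))
E
```

```text
t 18.525 pos [0.4707 0.2744 0.165 ] y-yaw 1.5831 z [ 0.0006  0.0001 -1.    ] 
F [ 0.4014 -0.6089 -2.139 ] T [-0.1079 -0.0582 -0.0536] gap 0.0215 30.0006240606308 j [ 0.4001  0.3444  1.7756 -0.0001  1.021  -1.1829]
1 [0.09 4.5 ]
2 [0.36 4.49]
3 [0.62 4.46]
4 [0.89 4.41]
5 [1.15 4.35]
6 [1.41 4.27]
7 [1.67 4.18]
8 [1.91 4.07]
9 [2.15 3.95]
10 [2.39 3.81]
11 [2.61 3.66]
12 [2.83 3.5 ]
```

View pics/c4.png

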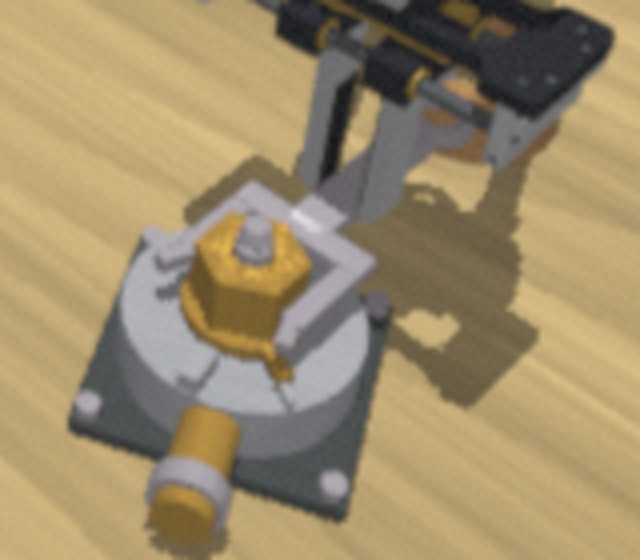

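The jaws are around the hex. Turning about the nut axis.

Emit:
step_arm([
  {"slide": [0.1,4.5,0],"dr": [0,0,-0.43],"jaw": -1},
  {"slide": [0.4,4.5,0],"dr": [0,0,-0.43],"jaw": -1},
  {"slide": [0.6,4.5,0],"dr": [0,0,-0.43],"jaw": -1},
  {"slide": [0.9,4.4,0],"dr": [0,0,-0.43],"jaw": -1},
  {"slide": [1.1,4.3,0],"dr": [0,0,-0.43],"jaw": -1},
])

```text
time: 19.2
eef_pos: [0.4741, 0.2939, 0.1648]
eef_rot: [0.447, 3.107, -0.01]
force: [2.5, -8.5, -2.7]
finger_gap: 0.0214
finger_force: 30.4
```

Emit:
step_arm([
  {"slide": [1.4,4.3,0],"dr": [0,0,-0.43],"jaw": -1},
  {"slide": [1.7,4.2,0],"dr": [0,0,-0.43],"jaw": -1},
  {"slide": [1.9,4.1,0],"dr": [0,0,-0.43],"jaw": -1},
  {"slide": [2.2,4,0],"dr": [0,0,-0.43],"jaw": -1},
  {"slide": [2.4,3.8,0],"dr": [0,0,-0.43],"jaw": -1},
])

```text
time: 19.82
eef_pos: [0.483, 0.3141, 0.1645]
eef_rot: [0.907, 3.006, -0.012]
force: [1.0, -8.7, -2.6]
finger_gap: 0.0216
finger_force: 30.6
```

```bash
python3 st.py
```

```text
t 19.825 pos [0.483  0.3141 0.1645] y-yaw 0.9848 z [-0.0008 -0.0074 -1.    ] 
F [ 1.0232 -8.7433 -2.6282] T [-1.6515 -0.2856  0.5663] gap 0.0216 30.6187704205513 j [ 0.4591  0.388   1.7041 -0.0073  1.0536 -0.5221]
```

Emit:
step_arm([
  {"slide": [2.6,3.7,0],"dr": [0,0,-0.43],"jaw": -1},
  {"slide": [1.4,1.8,0],"dr": [0,0,-0.21],"jaw": -1},
  {"slide": [0,0,0],"dr": [0,0,0],"jaw": -1},
  {"slide": [0,0,0],"dr": [0,0,0],"jaw": -1},
  {"slide": [0,0,0],"dr": [0,0,0],"jaw": -1},
])

```text
time: 20.45
eef_pos: [0.4868, 0.3196, 0.1644]
eef_rot: [1.038, 2.964, -0.011]
force: [1.1, -7.8, -2.5]
finger_gap: 0.0213
finger_force: 30.5
```

```bash
python3 st.py; sed -i 's/1.08/0.45/g' f2.py; sed -i 's/1.png/5.png/' f2.py; python3 f2.py
```

```text
t 20.45 pos [0.4868 0.3196 0.1644] y-yaw 0.8971 z [-0.0011 -0.0071 -1.    ] 
F [ 1.1374 -7.8137 -2.5209] T [-1.5433 -0.1609  0.6077] gap 0.0213 30.52573800086975 j [ 0.4645  0.3962  1.6901 -0.0067  1.0595 -0.4293]
nut scene (np.float64(1.1), np.int64(850), 0.56)
nut top (np.float64(1.3), np.int64(243), 0.76)
scene [0.5467 0.2735 0.6035] 135.72686767578125
top [0.5479 0.2772 0.5996] 66.40758514404297
[0.547  0.2741 0.5995] 207.80433654785156
```

Emit:
step_arm([
  {"slide": [2.8,3.5,0],"dr": [0,0,-0.43],"jaw": -1},
  {"slide": [1.5,1.7,0],"dr": [0,0,-0.21],"jaw": -1},
  {"slide": [0,0,0],"dr": [0,0,0],"jaw": -1},
  {"slide": [0,0,0],"dr": [0,0,0],"jaw": -1},
  {"slide": [0,0,0],"dr": [0,0,0],"jaw": -1},
])

```text
time: 21.28
eef_pos: [0.491, 0.3247, 0.1644]
eef_rot: [1.169, 2.914, -0.012]
force: [0.9, -8.2, -2.6]
finger_gap: 0.0214
finger_force: 30.6
```

```bash
python3 st.py;python3 - <<'E'
from h import *
s=capture("scene");cv2.imwrite("pics/c6.png",cv2.resize(s[220:360,350:510],None,fx=4,fy=4,interpolation=cv2.INTER_CUBIC)[...,::-1])
E
```

```text
t 21.275 pos [0.491  0.3247 0.1644] y-yaw 0.8077 z [-0.0014 -0.0074 -1.    ] 
F [ 0.9333 -8.2363 -2.6243] T [-1.5304 -0.1248  0.5709] gap 0.0214 30.575738847255707 j [ 0.4691  0.4046  1.6757 -0.0068  1.0658 -0.3354]
```

View pics/c6.png

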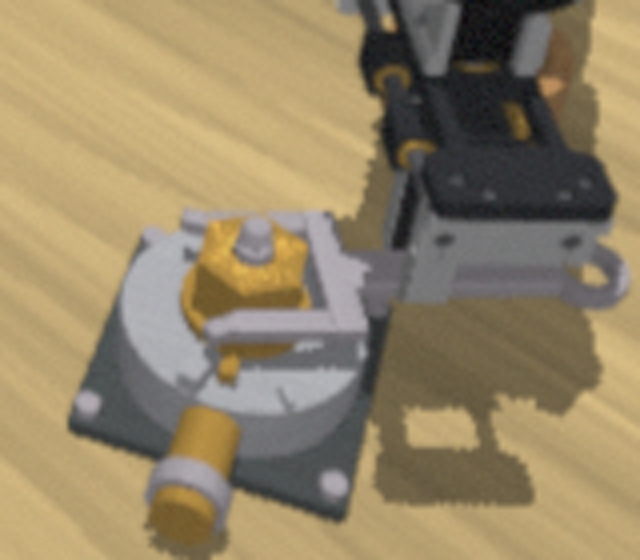

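The crop shows the pointer (230,370) still a little short of the stop block (195,378), and the force is steady, so I keep turning.

Emit:
step_arm([
  {"slide": [3.1,3.2,0],"dr": [0,0,-0.43],"jaw": -1},
  {"slide": [1.6,1.6,0],"dr": [0,0,-0.21],"jaw": -1},
  {"slide": [0,0,0],"dr": [0,0,0],"jaw": -1},
  {"slide": [0,0,0],"dr": [0,0,0],"jaw": -1},
  {"slide": [0,0,0],"dr": [0,0,0],"jaw": -1},
])

```text
time: 21.95
eef_pos: [0.4948, 0.3289, 0.1641]
eef_rot: [1.297, 2.861, -0.015]
force: [-1.3, -8.9, -1.5]
finger_gap: 0.0216
finger_force: 31.2
```

```bash
python3 st.py; python3 f2.py
```

```text
t 21.95 pos [0.4948 0.3289 0.1641] y-yaw 0.7192 z [-0.0035 -0.0091 -1.    ] 
F [-1.2513 -8.9118 -1.5165] T [-1.7634  0.114   0.8122] gap 0.0216 31.222257614135742 j [ 0.4728  0.4133  1.6617 -0.0074  1.0739 -0.2429]
nut scene (np.float64(2.1), np.int64(753), 0.62)
nut top (np.float64(1.5), np.int64(293), 0.73)
scene [0.5453 0.2739 0.4272] 184.90780639648438
top [0.5497 0.2783 0.7898] 34.308677673339844
[0.546  0.2746 0.4306] 236.92306518554688
```

Emit:
step_arm([
  {"slide": [3.2,2.9,0],"dr": [0,0,-0.43],"jaw": -1},
  {"slide": [0,0,0],"dr": [0,0,0],"jaw": -1},
  {"slide": [0,0,0],"dr": [0,0,0],"jaw": -1},
  {"slide": [0,0,0],"dr": [0,0,0],"jaw": -1},
  {"slide": [0,0,0],"dr": [0,0,0],"jaw": -1},
])

```text
time: 22.78
eef_pos: [0.4968, 0.33, 0.1635]
eef_rot: [-1.382, -2.821, 0.024]
force: [-2.4, -12.2, -2.3]
finger_gap: 0.0221
finger_force: 31.4
```

```bash
python3 st.py
```

```text
t 22.775 pos [0.4968 0.33   0.1635] y-yaw 0.6593 z [-0.007  -0.0133 -0.9999] 
F [ -2.4347 -12.2072  -2.3111] T [-2.4636  0.345   0.6826] gap 0.0221 31.36016756761819 j [ 0.474   0.4189  1.6537 -0.0098  1.0813 -0.1806]
```

Emit:
step_arm([
  {"slide": [-3.3,-3,0],"dr": [0,0,0.43],"jaw": -1},
  {"slide": [-3.2,-3,0],"dr": [0,0,0.43],"jaw": -1},
  {"slide": [0,0,0],"dr": [0,0,0],"jaw": -1},
  {"slide": [0,0,0],"dr": [0,0,0],"jaw": -1},
  {"slide": [0,0,0],"dr": [0,0,0],"jaw": -1},
])

```text
time: 23.4
eef_pos: [0.4927, 0.3272, 0.1646]
eef_rot: [1.216, 2.895, -0.008]
force: [1.4, -5.5, -1.6]
finger_gap: 0.0215
finger_force: 29.8
```

```bash
python3 st.py; python3 - <<'E'
from h import *
np.set_printoptions(precision=4,suppress=True)
for i in range(3):
    for n in("scene","top"):
      capture(n)
      for t in("wrench_eye","wrench_jaw"):
        for d in spotter.landmark_of(t,n)[:3]:
            if d["at"][1]>.1:print(t,n,round(d["conf"],2),np.array(d["at"]))
E
```

```text
t 23.4 pos [0.4927 0.3272 0.1646] y-yaw 0.7757 z [-0.0006 -0.0049 -1.    ] 
F [ 1.3614 -5.4781 -1.6052] T [-1.2502 -0.1875 -0.0173] gap 0.0215 29.786050021648407 j [ 0.4707  0.4074  1.6702 -0.0047  1.0668 -0.3028]
wrench_eye scene 0.95 [0.4345 0.3783 0.0705]
wrench_jaw scene 0.84 [0.5469 0.2726 0.0711]
wrench_eye top 0.93 [0.4373 0.3812 0.0681]
wrench_jaw top 0.59 [0.5451 0.2734 0.0702]
wrench_eye scene 0.64 [0.4381 0.3802 0.0715]
wrench_jaw scene 0.88 [0.5495 0.2757 0.0648]
wrench_jaw scene 0.61 [0.4863 0.3312 0.0626]
wrench_eye top 0.7 [0.4356 0.3841 0.0707]
wrench_jaw top 0.82 [0.5443 0.2747 0.0694]
wrench_eye scene 0.6 [0.4388 0.3788 0.0708]
wrench_jaw scene 0.77 [0.5463 0.2716 0.0677]
wrench_eye top 0.7 [0.4363 0.3826 0.0716]
wrench_jaw top 0.6 [0.5446 0.2756 0.0656]
```

Emit:
step_arm([
  {"slide": [-3.2,-3.1,0],"dr": [0,0,0.43],"jaw": -1},
  {"slide": [-3.1,-3.3,0],"dr": [0,0,0.43],"jaw": -1},
  {"slide": [0,0,0],"dr": [0,0,0],"jaw": -1},
  {"slide": [0,0,0],"dr": [0,0,0],"jaw": -1},
  {"slide": [0,0,0],"dr": [0,0,0],"jaw": -1},
])

```text
time: 24.92
eef_pos: [0.4861, 0.3227, 0.1647]
eef_rot: [-1.042, -2.962, 0.002]
force: [-1.4, -2.8, -2.6]
finger_gap: 0.0219
finger_force: 29.8
```

```bash
python3 st.py
```

```text
t 24.925 pos [0.4861 0.3227 0.1647] y-yaw 0.8941 z [-0.0015 -0.0008 -1.    ] 
F [-1.4138 -2.8025 -2.5946] T [-0.5087  0.4159 -0.1313] gap 0.0219 29.804529547691345 j [ 0.4669  0.3962  1.6893 -0.0001  1.0578 -0.4271]
```

Emit:
step_arm([
  {"slide": [-3.2,2.4,0],"dr": [0,0,0],"jaw": -1},
  {"slide": [-4,3.1,0],"dr": [0,0,0],"jaw": -1},
  {"slide": [-4,3.1,0],"dr": [0,0,0],"jaw": -1},
  {"slide": [-4,3.1,0],"dr": [0,0,0],"jaw": -1},
  {"slide": [-6,4.7,0],"dr": [0,0,0],"jaw": -1},
])

```text
time: 25.55
eef_pos: [0.4655, 0.3405, 0.1652]
eef_rot: [1.042, 2.963, 0.004]
force: [0.3, 0.1, -2.0]
finger_gap: 0.0216
finger_force: 29.8
```

Emit:
step_arm([
  {"slide": [-8,6.3,0],"dr": [0,0,0],"jaw": -1},
  {"slide": [-12,9.5,0],"dr": [0,0,0],"jaw": -1},
  {"slide": [-12,9.5,0],"dr": [0,0,0],"jaw": -1},
  {"slide": [-4,3,20],"dr": [0,0,0],"jaw": -1},
  {"slide": [0,0,40],"dr": [0,0,0],"jaw": -1},
])

```text
time: 26.18
eef_pos: [0.4273, 0.3681, 0.224]
eef_rot: [-1.039, -2.962, 0.005]
force: [-0.1, 1.3, -2.1]
finger_gap: 0.0214
finger_force: 29.8
```

```bash
python3 st.py; python3 f2.py; python3 - <<'E'
from h import *
np.set_printoptions(precision=4,suppress=True)
for i in range(3):
    for n in("scene","top"):
      capture(n)
      for t in("wrench_eye","wrench_jaw","peg_foot","rack"):
        for d in spotter.landmark_of(t,n)[:1]:print(t,n,round(d["conf"],2),np.array(d["at"]))
E
```

```text
t 26.175 pos [0.4273 0.3681 0.224 ] y-yaw 0.896 z [-0.004  -0.0019 -1.    ] 
F [-0.0832  1.3107 -2.0762] T [-0.0418 -0.0238 -0.001 ] gap 0.0214 29.79104608297348 j [ 0.5875  0.3161  1.6508  0.0007  1.1791 -0.3088]
nut scene (np.float64(1.4), np.int64(1017), 0.61)
nut top (np.float64(0.2), np.int64(354), 0.84)
scene [0.5476 0.275  0.4021] 5.579571723937988
top [0.5467 0.2749 0.4272] 3.82686710357666
[0.5475 0.2751 0.4077] 10.206889152526855
wrench_eye scene 0.64 [0.3701 0.4142 0.1334]
wrench_jaw scene 0.8 [0.4908 0.3221 0.1254]
peg_foot scene 0.81 [ 0.614  -0.2738  0.142 ]
rack scene 0.6 [ 0.5517 -0.2726 -0.0011]
wrench_eye top 0.75 [ 0.3051 -0.3938  0.0028]
wrench_jaw top 0.69 [ 0.3217 -0.2874  0.0062]
peg_foot top 0.96 [ 0.6196 -0.2742  0.1444]
rack top 0.7 [ 0.5464 -0.2679 -0.0025]
wrench_eye scene 0.64 [0.3672 0.4139 0.1307]
wrench_jaw scene 0.85 [0.4903 0.323  0.1271]
peg_foot scene 0.87 [ 0.6175 -0.2729  0.1453]
rack scene 0.64 [ 0.5486 -0.2751 -0.0026]
wrench_eye top 0.82 [0.3679 0.4127 0.1319]
wrench_jaw top 0.9 [0.4847 0.3217 0.1311]
peg_foot top 0.82 [ 0.619  -0.2741  0.1449]
rack top 0.8 [ 0.5499 -0.2698  0.0003]
wrench_eye scene 0.68 [0.3667 0.4161 0.1306]
wrench_jaw scene 0.75 [0.4874 0.3212 0.1302]
peg_foot scene 0.86 [ 0.6164 -0.2742  0.1468]
rack scene 0.6 [ 0.5519 -0.2727  0.0011]
wrench_eye top 0.61 [ 0.3057 -0.3925  0.0044]
wrench_jaw top 0.88 [0.4898 0.3213 0.1312]
peg_foot top 0.65 [ 0.6168 -0.2734  0.142 ]
rack top 0.89 [ 0.5485 -0.2707 -0.0038]
```

Nut is home (yaw 0.41 against the outlet's ~0.44). Next the wrench goes to the rack, turning level on the way.

Emit:
step_arm([
  {"slide": [2.1,-20,32],"dr": [0,0,-0.9],"jaw": -1},
  {"slide": [2.1,-32,32],"dr": [0,0,-0.9],"jaw": -1},
  {"slide": [2.1,-32,32],"dr": [0,0,-0.9],"jaw": -1},
  {"slide": [2.1,-32,0],"dr": [0,0,-0.9],"jaw": -1},
  {"slide": [2.1,-32,0],"dr": [0,0,-0.9],"jaw": -1},
])

```text
time: 28.5
eef_pos: [0.4399, 0.2187, 0.3217]
eef_rot: [1.911, 2.492, 0.002]
force: [0.2, 0.1, -2.5]
finger_gap: 0.0217
finger_force: 29.8
```

Emit:
step_arm([
  {"slide": [2.1,-32,0],"dr": [0,0,-0.9],"jaw": -1},
  {"slide": [2.1,-32,0],"dr": [0,0,-0.9],"jaw": -1},
  {"slide": [2.1,-32,0],"dr": [0,0,-0.9],"jaw": -1},
  {"slide": [2.1,-32,0],"dr": [0,0,-0.9],"jaw": -1},
  {"slide": [2.1,-32,0],"dr": [0,0,-0.9],"jaw": -1},
])

```text
time: 29.12
eef_pos: [0.4502, 0.0586, 0.3211]
eef_rot: [2.588, 1.78, 0.001]
force: [0.6, 0.4, -3.8]
finger_gap: 0.021
finger_force: 29.8
```

Emit:
step_arm([
  {"slide": [2.1,-32,0],"dr": [0,0,-0.9],"jaw": -1},
  {"slide": [2.1,-32,0],"dr": [0,0,-0.9],"jaw": -1},
  {"slide": [2.1,-32,0],"dr": [0,0,-0.9],"jaw": -1},
  {"slide": [2.1,-32,0],"dr": [0,0,-0.9],"jaw": -1},
  {"slide": [2.1,-32,0],"dr": [0,0,-0.9],"jaw": -1},
])

```text
time: 29.75
eef_pos: [0.4608, -0.1013, 0.3211]
eef_rot: [3.012, 0.893, 0.001]
force: [1.4, -0.9, -3.6]
finger_gap: 0.0214
finger_force: 29.8
```

Emit:
step_arm([
  {"slide": [2.1,-32,0],"dr": [0,0,-0.9],"jaw": -1},
  {"slide": [2.1,-32,0],"dr": [0,0,-0.9],"jaw": -1},
  {"slide": [2.1,-32,0],"dr": [0,0,-0.9],"jaw": -1},
  {"slide": [2.1,-32,0],"dr": [0,0,-0.9],"jaw": -1},
  {"slide": [2.1,-32,0],"dr": [0,0,-0.9],"jaw": -1},
])

```text
time: 30.38
eef_pos: [0.4713, -0.2613, 0.321]
eef_rot: [3.14, -0.082, 0.0]
force: [-0.1, -0.1, -3.1]
finger_gap: 0.0219
finger_force: 29.8
```

```bash
python3 st.py; cat > goal.py <<'E'
from h import *
import sys
np.set_printoptions(precision=4,suppress=True)
def goal(h,foot=[.617,-.2736,.1438],yaw=-.054,eye=[.078,-.0015,.094],along=0):
    up=R.from_euler("z",yaw).apply([np.cos(np.radians(35)),0,np.sin(np.radians(35))]); n=R.from_euler("z",yaw).apply([-np.sin(np.radians(35)),0,np.cos(np.radians(35))])
    z=-n; y=np.cross(z,up); M=np.c_[up,y,z]
    return np.array(foot)+h*n+along*up-M@eye,M
if __name__=="__main__":
    s=bot.sense(); M0=R.from_rotvec(s["eef_rot"])
    p,M=goal(float(sys.argv[1])/1000)
    print("to",p,"d mm",(p-s["eef_pos"])*1000,"dr units",np.degrees((R.from_matrix(M)*M0.inv()).as_rotvec())/8)
E
python3 goal.py 50
```

```text
t 30.375 pos [ 0.4713 -0.2613  0.321 ] y-yaw -1.6229 z [ 0.0002 -0.     -1.    ] 
F [-0.0751 -0.1107 -3.0614] T [-0.0064  0.1023  0.0319] gap 0.0219 29.788876175880432 j [-0.6354  0.2113  1.5482  0.0001  1.3819  0.9875]
to [ 0.4706 -0.2672  0.217 ] d mm [  -0.6762   -5.8683 -103.9937] dr units [-0.2318 -4.3675 -0.013 ]
```

Emit:
step_arm([
  {"slide": [0,-1.2,0],"dr": [-0.046,-0.873,0],"jaw": -1},
  {"slide": [0,-1.2,0],"dr": [-0.046,-0.873,0],"jaw": -1},
  {"slide": [0,-1.2,0],"dr": [-0.046,-0.873,0],"jaw": -1},
  {"slide": [0,-1.2,0],"dr": [-0.046,-0.873,0],"jaw": -1},
  {"slide": [-0.7,-1.2,0],"dr": [-0.046,-0.873,0],"jaw": -1},
])

```text
time: 31.0
eef_pos: [0.4702, -0.266, 0.3211]
eef_rot: [2.977, -0.07, 0.942]
force: [1.1, -0.4, -1.7]
finger_gap: 0.0215
finger_force: 29.8
```

Emit:
step_arm([
  {"slide": [0,0,-30],"dr": [0,0,0],"jaw": -1},
  {"slide": [0,0,-40],"dr": [0,0,0],"jaw": -1},
  {"slide": [0,0,-14],"dr": [0,0,0],"jaw": -1},
  {"slide": [0,0,0],"dr": [0,0,0],"jaw": -1},
  {"slide": [0,0,0],"dr": [0,0,0],"jaw": -1},
])

```text
time: 31.62
eef_pos: [0.471, -0.2667, 0.2379]
eef_rot: [2.978, -0.07, 0.939]
force: [-0.1, -0.5, -1.8]
finger_gap: 0.0213
finger_force: 29.8
```

```bash
python3 st.py; python3 goal.py 50; python3 - <<'E'
from h import *
np.set_printoptions(precision=4,suppress=True)
for i in range(3):
    for n in("scene","top"):
      im=capture(n)
      if i==0: cv2.imwrite(f"pics/{n}7.png",im[...,::-1])
      for t in("wrench_eye","wrench_jaw","peg_foot"):
        for d in spotter.landmark_of(t,n)[:3]:
          if d["at"][2]>.04 and d["at"][1]<0:print(t,n,round(d["conf"],2),np.array(d["at"]))
s=cv2.imread("pics/scene7.png");t=cv2.imread("pics/top7.png")
f=lambda i:cv2.resize(i,(400,400),interpolation=cv2.INTER_CUBIC)
cv2.imwrite("pics/c7.png",np.hstack([f(s[110:230,170:290]),f(t[110:230,350:470])]))
E
```

```text
t 31.625 pos [ 0.471  -0.2667  0.2379] y-yaw -1.6194 z [ 0.573  -0.0312 -0.8189] 
F [-0.1307 -0.5466 -1.7862] T [0.0249 0.6571 0.0004] gap 0.0213 29.791223108768463 j [-0.8799  0.1194  2.0402  0.7368  0.6785  0.223 ]
to [ 0.4706 -0.2672  0.217 ] d mm [ -0.3902  -0.4482 -20.8404] dr units [ 0.0293  0.001  -0.0388]
wrench_eye scene 0.93 [ 0.5949 -0.2725  0.2067]
wrench_jaw scene 0.9 [ 0.4672 -0.2719  0.1151]
peg_foot scene 0.93 [ 0.6184 -0.2714  0.1436]
wrench_eye top 0.96 [ 0.5934 -0.2714  0.2038]
wrench_jaw top 0.8 [ 0.4616 -0.2689  0.1152]
peg_foot top 0.69 [ 0.6182 -0.275   0.1454]
wrench_eye scene 0.59 [ 0.5934 -0.2772  0.2063]
wrench_jaw scene 0.79 [ 0.467  -0.2682  0.1131]
peg_foot scene 0.77 [ 0.6155 -0.2744  0.1453]
wrench_eye top 0.83 [ 0.5927 -0.2713  0.208 ]
peg_foot top 0.62 [ 0.6159 -0.2715  0.1451]
wrench_eye scene 0.82 [ 0.5936 -0.2723  0.2068]
wrench_jaw scene 0.62 [ 0.4666 -0.2692  0.1133]
peg_foot scene 0.92 [ 0.6167 -0.2727  0.1461]
wrench_eye top 0.73 [ 0.5935 -0.2696  0.2067]
peg_foot top 0.91 [ 0.6194 -0.2725  0.1431]
```

View pics/c7.png

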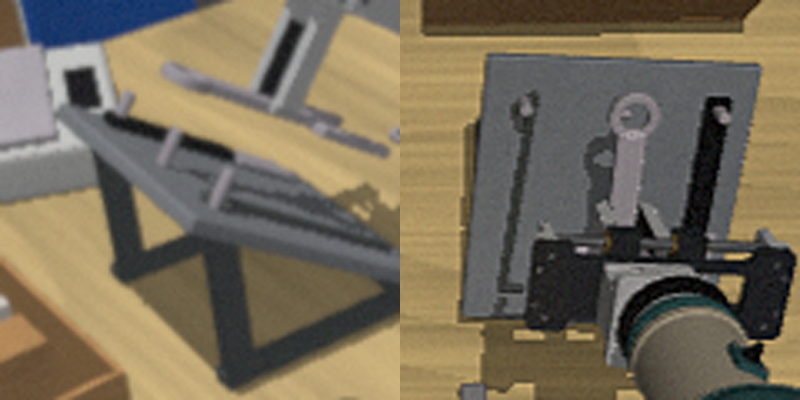

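The crop shows the eye above and slightly upslope of the empty middle peg, and the wrench parallel to the board and clear of its neighbours.

```bash
sed -i 's/\[.617,-.2736,.1438\]/[.6173,-.2732,.1443]/; s/\[.078,-.0015,.094\]/[.081,-.002,.095]/' goal.py; for h in 45 20 7; do python3 goal.py $h; done
```

```text
to [ 0.4708 -0.2673  0.2125] d mm [  0.0699  -0.9482 -24.4657] dr units [ 0.02   -0.0052 -0.0376]
to [ 0.4851 -0.2681  0.192 ] d mm [ 14.3884  -1.7221 -44.9445] dr units [ 0.02   -0.0052 -0.0376]
to [ 0.4925 -0.2685  0.1814] d mm [ 21.834   -2.1246 -55.5935] dr units [ 0.02   -0.0052 -0.0376]
```

Emit:
step_arm([
  {"slide": [0,-1,-14],"dr": [0,0,0],"jaw": -1},
  {"slide": [0,0,-10.5],"dr": [0,0,0],"jaw": -1},
  {"slide": [0,0,0],"dr": [0,0,0],"jaw": -1},
  {"slide": [4,-0.2,-5.7],"dr": [0,0,0],"jaw": -1},
  {"slide": [4,-0.2,-5.7],"dr": [0,0,0],"jaw": -1},
])

```text
time: 33.45
eef_pos: [0.4792, -0.268, 0.2012]
eef_rot: [2.978, -0.071, 0.939]
force: [-0.5, -1.0, -2.5]
finger_gap: 0.0219
finger_force: 29.8
```

```bash
python3 st.py; python3 goal.py 20; python3 - <<'E'
from h import *
np.set_printoptions(precision=4,suppress=True)
for i in range(3):
    for n in("scene","top"):
      im=capture(n)
      for t in("wrench_eye","wrench_jaw"):
        for d in spotter.landmark_of(t,n)[:3]:
          if d["at"][2]>.04 and d["at"][1]<0:
            from goal import goal
            p,M=goal(0); v=M.T@(np.array(d["at"])-[.6173,-.2732,.1443]); print(t,n,round(d["conf"],2),"up,y,-n mm",v*1000)
E
```

```text
t 33.45 pos [ 0.4792 -0.268   0.2012] y-yaw -1.6197 z [ 0.5729 -0.0309 -0.8191] 
F [-0.5034 -1.0202 -2.4679] T [ 0.0491  0.6553 -0.0035] gap 0.0219 29.791354537010193 j [-0.8662  0.1804  2.0818  0.8319  0.5984  0.1154]
to [ 0.4851 -0.2681  0.192 ] d mm [ 5.9217 -0.0808 -9.1311] dr units [ 0.0251 -0.0004 -0.0367]
wrench_eye scene 0.61 up,y,-n mm [  1.7355   2.9254 -32.234 ]
wrench_eye top 0.91 up,y,-n mm [  1.6196   1.0606 -33.2918]
wrench_jaw top 0.62 up,y,-n mm [-160.065     5.1409  -30.8972]
wrench_eye scene 0.57 up,y,-n mm [  2.0767   2.8121 -29.0653]
wrench_jaw scene 0.88 up,y,-n mm [-156.7152    6.8358  -25.7439]
wrench_jaw top 0.54 up,y,-n mm [-154.788     5.4297  -31.597 ]
wrench_eye scene 0.94 up,y,-n mm [  3.6113   2.1347 -32.0192]
wrench_jaw scene 0.74 up,y,-n mm [-156.8924    7.1272  -28.4316]
wrench_eye top 0.6 up,y,-n mm [  0.3342  -0.9635 -30.7737]
wrench_jaw top 0.78 up,y,-n mm [-154.224     4.8522  -33.1553]
wrench_jaw top 0.32 up,y,-n mm [-1.2123  0.6072 -1.7034]
```

Emit:
step_arm([
  {"slide": [2.5,0.8,-4.5],"dr": [0,0,0],"jaw": -1},
  {"slide": [2.9,-0.2,-4.1],"dr": [0,0,0],"jaw": -1},
  {"slide": [2.9,-0.2,-4.1],"dr": [0,0,0],"jaw": -1},
  {"slide": [2.3,-0.1,-3.3],"dr": [0,0,0],"jaw": -1},
  {"slide": [0,0,0],"dr": [0,0,0],"jaw": -1},
])

```text
time: 34.98
eef_pos: [0.4894, -0.2673, 0.1846]
eef_rot: [2.98, -0.071, 0.938]
force: [-0.1, 0.4, -1.9]
finger_gap: 0.0216
finger_force: 29.8
```

```bash
cat > eye.py <<'E'
from goal import *
p,M=goal(0); out={}
for i in range(4):
    for n in("scene","top"):
      capture(n)
      for t in("wrench_eye","wrench_jaw"):
        for d in spotter.landmark_of(t,n)[:3]:
          if d["at"][2]>.04 and d["at"][1]<0:
            v=M.T@(np.array(d["at"])-[.6173,-.2732,.1443])*1000
            if t=="wrench_eye" or v[0]<-100: out.setdefault((t,n),[]).append(v)
for k,v in out.items(): print(k,len(v),np.mean(v,0))
E
python3 st.py; python3 goal.py 7; python3 eye.py
```

```text
t 34.975 pos [ 0.4894 -0.2673  0.1846] y-yaw -1.6194 z [ 0.5719 -0.0297 -0.8198] 
F [-0.0912  0.4284 -1.8522] T [ 0.0224  0.7085 -0.0018] gap 0.0216 29.791137278079987 j [-0.846   0.2157  2.0893  0.8771  0.5601  0.0768]
to [ 0.4925 -0.2685  0.1814] d mm [ 3.138  -1.1541 -3.2443] dr units [ 0.0158 -0.0087 -0.0388]
('wrench_eye', 'scene') 6 [-37.8508   1.4038 -10.0637]
('wrench_jaw', 'scene') 3 [-156.6372    5.123    -9.3716]
('wrench_eye', 'top') 4 [  1.2136   1.4587 -13.2502]
('wrench_jaw', 'top') 3 [-157.4624    3.3724  -12.0247]
```

Emit:
step_arm([
  {"slide": [1.7,-0.1,-2.5],"dr": [0,0,0],"jaw": -1},
  {"slide": [1.1,-0.1,-1.6],"dr": [0,0,0],"jaw": -1},
  {"slide": [0.6,0,-0.8],"dr": [0,0,0],"jaw": -1},
  {"slide": [0,0,0],"dr": [0,0,0],"jaw": -1},
  {"slide": [0,0,0],"dr": [0,0,0],"jaw": -1},
])

```text
time: 36.8
eef_pos: [0.4927, -0.2676, 0.1802]
eef_rot: [2.979, -0.071, 0.938]
force: [0.2, -0.4, -2.9]
finger_gap: 0.0218
finger_force: 29.8
```

```bash
python3 st.py; python3 eye.py
```

```text
t 36.8 pos [ 0.4927 -0.2676  0.1802] y-yaw -1.6196 z [ 0.5723 -0.0302 -0.8195] 
F [ 0.2154 -0.4165 -2.8664] T [ 0.0215  0.6907 -0.0232] gap 0.0218 29.79116588830948 j [-0.8404  0.2261  2.0904  0.8919  0.549   0.064 ]
('wrench_eye', 'scene') 4 [ 2.6068  2.1469 -6.7506]
('wrench_jaw', 'scene') 4 [-155.5127    3.6121   -2.6228]
('wrench_eye', 'top') 4 [ 2.19    1.5673 -6.0354]
('wrench_jaw', 'top') 4 [-156.3419    2.9003   -6.7436]
```

Emit:
step_arm([
  {"slide": [0.3,0,-0.5],"dr": [0,0,0],"jaw": -0.4},
  {"slide": [0,0,0],"dr": [0,0,0],"jaw": -0.2},
  {"slide": [0,0,0],"dr": [0,0,0],"jaw": -0.2},
  {"slide": [0,0,0],"dr": [0,0,0],"jaw": -0.2},
  {"slide": [0,0,0],"dr": [0,0,0],"jaw": -0.2},
])

```text
time: 38.62
eef_pos: [0.493, -0.2676, 0.1798]
eef_rot: [2.979, -0.071, 0.938]
force: [0.2, -0.6, -0.1]
finger_gap: 0.0377
finger_force: 0.0
```

```bash
python3 st.py; python3 eye.py
```

```text
t 38.625 pos [ 0.493  -0.2676  0.1798] y-yaw -1.6196 z [ 0.5724 -0.0303 -0.8194] 
F [ 0.227  -0.5914 -0.1234] T [ 0.0526  0.4159 -0.0107] gap 0.0377 0.0 j [-0.8398  0.2271  2.0905  0.8936  0.5479  0.0625]
('wrench_eye', 'scene') 4 [ 0.1007  1.7049 -2.6457]
('wrench_jaw', 'scene') 4 [-156.4299    6.0127    0.3974]
('wrench_eye', 'top') 4 [ 0.0855 -0.5479 -1.8324]
('wrench_jaw', 'top') 4 [-157.8705    5.369    -2.6256]
```

Released and hanging; the gripper withdraws square to the board.

Emit:
step_arm([
  {"slide": [-3,0.2,4.1],"dr": [0,0,0],"jaw": -0.2},
  {"slide": [-8.6,0.5,12.3],"dr": [0,0,0],"jaw": -0.2},
  {"slide": [-17,0.9,24.6],"dr": [0,0,0],"jaw": -0.2},
  {"slide": [-20,1,28.6],"dr": [0,0,0],"jaw": -0.2},
  {"slide": [-25,0,40],"dr": [0,0,0],"jaw": -0.2},
])

```text
time: 40.45
eef_pos: [0.4179, -0.2644, 0.2902]
eef_rot: [2.98, -0.072, 0.936]
force: [-0.3, -0.7, 0.7]
finger_gap: 0.0377
finger_force: 0.0
```

Emit:
step_arm([
  {"slide": [-30,20,30],"dr": [0,0,0],"jaw": -0.2},
  {"slide": [-30,30,20],"dr": [0,0,0],"jaw": -0.2},
  {"slide": [-20,30,0],"dr": [0,0,0],"jaw": -0.2},
  {"slide": [0,0,0],"dr": [0,0,0],"jaw": -0.2},
  {"slide": [0,0,0],"dr": [0,0,0],"jaw": -0.2},
])

```text
time: 41.08
eef_pos: [0.3393, -0.1856, 0.34]
eef_rot: [2.977, -0.072, 0.939]
force: [0.4, 0.4, 0.2]
finger_gap: 0.0374
finger_force: 0.0
```

```bash
python3 st.py; python3 eye.py; python3 f2.py; python3 - <<'E'
from h import *
np.set_printoptions(precision=4,suppress=True)
s=capture("scene");t=capture("top")
f=lambda i:cv2.resize(i,(400,400),interpolation=cv2.INTER_CUBIC)
cv2.imwrite("pics/c8.png",np.hstack([f(s[110:230,170:290]),f(t[110:230,350:470])])[...,::-1])
for q in["tape_roll","tape_gun","carton_small","cutter"]:
    for d in spotter.landmark_of(q,"scene")[:1]: print(q,np.array(d["at"]))
E
```

```text
t 41.075 pos [ 0.3393 -0.1856  0.34  ] y-yaw -1.6207 z [ 0.5729 -0.0326 -0.819 ] 
F [0.4018 0.4427 0.1892] T [-0.0122  0.3605  0.0313] gap 0.0374 0.0 j [-1.085  -0.2497  2.0813  0.6022  1.0502  0.2968]
('wrench_eye', 'scene') 4 [-39.0263   2.6764  -0.7136]
('wrench_eye', 'top') 3 [-0.9092 -0.8879 -1.2877]
('wrench_jaw', 'top') 4 [-157.3486    5.0964   -1.0395]
('wrench_jaw', 'scene') 3 [-157.4631    6.0927    1.444 ]
nut scene (np.float64(0.9), np.int64(970), 0.89)
nut top (np.float64(0.6), np.int64(353), 0.66)
scene [0.5462 0.2747 0.4125] 5.465082168579102
top [0.5476 0.2736 0.4782] 2.167975425720215
[0.5464 0.2745 0.4153] 9.805120468139648
tape_roll [0.2947 0.2437 0.0018]
tape_gun [ 0.7074 -0.0398  0.0011]
carton_small [0.6932 0.0531 0.0001]
cutter [ 0.3396 -0.166  -0.0017]
```

View pics/c8.png

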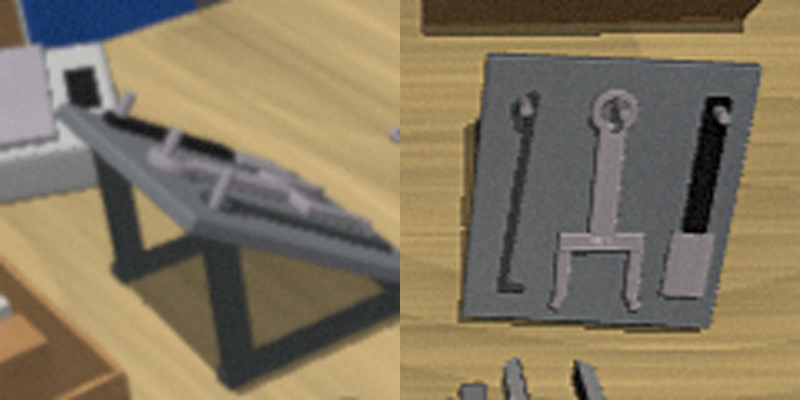

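The wrench hangs on the middle peg, flat on the board with jaws down, and the nut is home. The bystanders are where they started.

```bash
python3 -c "
from plant import order
print(order.finish_job())"
```

```text
the job is handed in; nothing more can be done
None
```

The job is handed in: I ran the nut to hand-tight with the fingers and brought it home with the wrench, which now hangs flat on the middle peg with its jaws down; the interface returned no verdict.

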